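# Set each coffee cup back on its own saucer

### The arm

A 6-joint arm with a two-finger parallel gripper is mounted at the origin on a cart in front of the work surface, level with it; the furniture and walls round the work are solid. World frame = base frame: x ahead of the robot, y to its left, z up, the work surface at z = 0. Lengths are in mm, angles in rad, forces in N, time in s.
With the tool pointing down it reaches from about 375 to 975 mm from the base axis. Payload 3.8 kg.
Tool frame: the origin (TCP) lies at the very end of the fingers, on their centre line; the grasp point (between the pads) lies 19 mm behind it; z points along the fingers, y is the line along which they close (so a half turn about z gives the same grasp; the last joint's range is limited). The gripper opens to 88 mm and grips with 3 to 60 N. Pads are 18 mm wide; open, the fingers measure 123 mm over their backs; the gripper's body (75 mm by 187 mm) begins 45 mm behind the grasp point.
Start: joints at [-0.037, 0.264, 1.604, -0, 1.274, -0.037], TCP at [674.995, -0.002, 238.706] pointing down, gripper open.
Joint ranges: [-2.63, 2.63], [-0.94, 2.18], [0.31, 2.57], [-1.31, 4.45], [0, 2.66], [-2.55, 2.55]. Speed limits (rad/s): [2.57, 2.57, 3.14, 3.14, 3.14, 3.14].

### API

Orientations are given as a 3x3 rotation matrix whose columns are the frame's x, y, z axes.
In Python, from workcell import sensors, viewer, job gives the robot as it stands. The module is installed in compiled form; this text tells all that it offers.
- The arm moves only by the tool apply_moves, never from a script. Its argument "series" is a list of rows, each a list of 5 numbers: the closure, from -1 (fully open) to 1 (shut), then the shift along the world's x, y, z in mm, then the turn about the world's z in rad. A call has 1 to 5 rows; each row is the pose to reach, as a shift and turn from the pose commanded when the call began; what a row does not reach only later rows make up. A row lasts 1/10 s, in which the tool goes at most 50 mm and 8.59 degrees, less where a joint would pass 70% of its speed; a pose out of reach is approached as far as the arm can. A call with a gripper value outside its range is refused whole. The fingers move at their own pace and stop on an object; "newtons" is the grip in N (left out, the last holds). Time passes only in rows, so rows that repeat a pose let the fingers close. It gives the time, the measured TCP pose, the force and the opening at its end, in the units of the state.
- sensors.get_obs(): the state, without advancing time (a new reading comes with each control period).
- viewer.snapshot(name): name is "scene" or "side" or "wrist"; returns a dict with "image" (400x640x3 uint8, red, green, blue), "range_z" (400x640 float32, mm along the optical axis (not along the pixel's ray), 0 where there is no reading), "camera_matrix" (3x3 intrinsics, pixels), "k1" (the pictures are not rectified: a ray, as slopes to the right and down, at radius r is drawn at 1 + k1 r^2 times it, then the intrinsics apply), "camera_from_world" (4x4, takes a point from world to camera coordinates). Camera axes: x right, y down, z forward; pixel columns grow to the right and rows downward; lengths in mm; the calibration is good to about 2 mm. A picture is of the moment at which its call begins.
- job.close_job(): hands the job in, once; it reports no verdict.
The state is a dict: "clock": time; "joints": joint angles; "joint_vel": joint speeds; "joint_torque": joint torques, N m; "ee_pos": TCP position; "tcp_rot": TCP orientation; "wrist_force": force on the tool from outside, world axes, zero at the start; "ft_torque": the same for the moment, N m; "width": opening from 0.0 (shut) to 1.0 (fully open).
Only numpy, scipy, OpenCV 4.12 (cv2) and the standard library are available. Lean on these libraries where they do the work, as an engineer would, in place of code of your own. Each camera call takes 0.05 s, during which the arm holds its last target. There are 200 camera calls.

### The job

Someone has laid out this order with the crockery mixed up. Put every cup upright on the saucer of its own size, its foot down in the saucer's round well, and stand the glass in the middle of the wooden coaster; the empty serving board is there to park a piece on. Set everything down without tipping any of it over.

Things in the scene. Friction and masses are not known exactly. Their poses are not given: they have to be found in the camera images.
- small_cup_mid (a point): The small white espresso cup, 56 mm high, 52 mm across the mouth and over the nearly straight upper half of its wall, narrowing to a foot 34 mm across; wall 3 mm, empty, about 0.1 kg. An ear handle 7 mm thick stands 17 mm out, from 18 to 43 mm above the foot. Site: its centre, half-way up on its axis; z up its axis, x across the handle, the handle on its -y side. The centre is 28 mm above the foot.
- medium_cup_mid (a point): The medium white cup, 66 mm high, 62 mm across the mouth and the upper half of its wall, foot 51 mm across; wall 3 mm, empty, about 0.16 kg. An ear handle 7 mm thick stands 20 mm out, from 19 to 51 mm above the foot. Site: its centre, half-way up on its axis; z up its axis, x across the handle, the handle on its -y side. The centre is 33 mm above the foot.
- large_cup_mid (a point): The large white straight-sided cup, 78 mm high, 69 mm across from mouth to foot (foot 67 mm); wall 3 mm, empty, about 0.22 kg. An ear handle 7 mm thick stands 22 mm out, from 20 to 60 mm above the foot. Site: its centre, half-way up on its axis; z up its axis, x across the handle, the handle on its -y side. The centre is 39 mm above the foot.
- glass_mid (a point): The clear glass without a handle, 80 mm high, 64 mm across the mouth, tapering to 52 mm across the foot; thin wall, empty, about 0.12 kg. Site: its centre, half-way up on its axis, 40 mm above the foot; z up its axis.
- small_saucer: The smallest white saucer, loose, 108 mm across, rim 16.5 mm high. In its middle a flat round well 48 mm across; the well's floor is 6 mm above the counter, with a step of 3.5 mm round it, from which the flange slopes up to the rim. Only the small cup's foot goes down into it. Origin: centre of its underside, z up.
- medium_saucer: The middle-sized white saucer, loose, 124 mm across, rim 17.5 mm high; flat well 64 mm across, floor 6.5 mm above the counter, step 3.5 mm. It belongs to the medium cup. Origin: centre of its underside, z up.
- large_saucer: The largest white saucer, loose, 140 mm across, rim 19.5 mm high; flat well 81 mm across, floor 8 mm above the counter, step 3.5 mm. It belongs to the large cup. Origin: centre of its underside, z up.
- coaster: The round flat beech coaster, loose, 104 mm across, 11 mm thick. It belongs to the glass. Origin: centre of its underside, z up; its top is 11 mm above that.
- board_top (a point): The flat birch serving board, 172 mm by 262 mm (its x and y), 16 mm thick, fast on the counter and empty: a free spot to park a piece on. Site: the centre of its upper face, z up. At the start each cup and the glass stands in the middle of some saucer or the coaster, never on its own one, handles pointing to the robot's right within 0.5 rad; between them they take up all three saucers and the coaster. The counter is at z = 0.

How it is judged (in metres and radians):
At the end, for the whole second after the job is handed in: Each cup stands within 10 mm of the centre of its own saucer with its foot down in the well (within 1.7 mm of the well's floor), the glass stands within 12 mm of the centre of the coaster, saucers and coaster lie flat on the counter, everything upright within 0.05 rad, at rest and released (horizontal distance between small_cup_mid and small_saucer below 0.01 m and z of small_cup_mid in the frame of small_saucer between 0.031 and 0.0357 m and angle between each of small_cup_mid, small_saucer, medium_cup_mid, medium_saucer, large_cup_mid, large_saucer, glass_mid, coaster's own z axis and vertical below 0.05 rad and linear speed of each of small_cup, medium_cup, large_cup, glass below 0.01 m/s and height (world z) of each of small_saucer, medium_saucer, large_saucer, coaster below 0.004 m and horizontal distance between medium_cup_mid and medium_saucer below 0.01 m and z of medium_cup_mid in the frame of medium_saucer between 0.0365 and 0.0412 m and horizontal distance between large_cup_mid and large_saucer below 0.01 m and z of large_cup_mid in the frame of large_saucer between 0.044 and 0.0487 m and horizontal distance between glass_mid and coaster below 0.012 m and z of glass_mid in the frame of coaster between 0.048 and 0.0527 m); the robot touches nothing.
It fails at once if a cup or the glass is tipped over (angle between any of small_cup_mid, medium_cup_mid, large_cup_mid, glass_mid's own z axis and vertical above 0.7 rad).
It also fails if it takes over 146 s, if anything falls off the work surface, if the arm or the gripper's body presses on something with over 40 N, if the wrist force passes 120 N, or if a joint passes its speed limit or range.

## Working session

There is one attempt and no reset: what is moved stays moved. The work goes in short steps, Python scripts to look and compute and a tool call to move; the robot and the scene stay as the last step left them, time stands still between calls to the robot, and variables do not carry over. Pictures are saved under pics/ and viewed, on a budget of 14 in all, crops included, one or two more only if the job needs it, and the job is handed in when it is done.

Besides the shell and the picture viewer there is one more tool, called by a JSON object that holds its "api" and its "payload". apply_moves: Moves the arm, as the interface text tells. Its arguments: {"type":"object","properties":{"series":{"type":"array","items":{"type":"array","items":{"type":"number"}}},"newtons":{"type":"number"}},"required":["series"]}

```bash
mkdir -p pics; cat > h.py <<'E'
import numpy as np, cv2
from workcell import sensors, viewer, job
def cloud(s):
    K=s["camera_matrix"];k1=s["k1"];z=s["range_z"]
    v,u=np.mgrid[0:400,0:640].astype(float)
    xd=(u-K[0,2])/K[0,0];yd=(v-K[1,2])/K[1,1]
    x,y=xd.copy(),yd.copy()
    for _ in range(8):
        f=1+k1*(x*x+y*y);x=xd/f;y=yd/f
    P=np.stack([x*z,y*z,z],-1)
    T=np.linalg.inv(s["camera_from_world"])
    W=P@T[:3,:3].T+T[:3,3]
    W[z<=0]=np.nan
    return W
E
python3 - <<'E'
from h import *
ims=[]
for n in ["scene","side","wrist"]:
    s=viewer.snapshot(n); np.savez(n+"0.npz",**s); cv2.imwrite(f"pics/{n}0.png",s["image"][...,::-1])
    T=np.linalg.inv(s["camera_from_world"]);print(n,T[:3,3].round(),T[:3,2].round(2),s["k1"],s["camera_matrix"][0,0])
print(sensors.get_obs())
E
```

```text
scene [-185. -457.  678.] [ 0.72  0.37 -0.59] 0.03638122998632686 478.9488328308129
side [ 282. -706.  600.] [ 0.29  0.73 -0.61] -0.038739325654814354 451.4542093458836
wrist [675.  78. 383.] [-0.   -0.3  -0.95] -0.026966643937517513 360.5539112333376
{'clock': 0.15, 'joints': array([-3.69278531e-02,  2.64633832e-01,  1.60503636e+00,  2.51823665e-05,
        1.27371042e+00, -3.68996812e-02]), 'joint_vel': array([ 7.98225069e-04, -3.14440745e-03, -4.85228705e-03, -9.73879118e-04,
        1.17400760e-03, -9.00260478e-05]), 'joint_torque': array([-3.11732474e-04, -5.02845919e+01, -3.57470334e+01,  7.29960459e-02,
        2.49771774e-02, -9.00718305e-05]), 'ee_pos': array([6.74455691e+02, 7.65830567e-03, 2.37650743e+02]), 'tcp_rot': array([[ 3.56456156e-05,  9.99998405e-01, -1.78584237e-03],
       [ 9.99999995e-01, -3.54848159e-05,  9.00729628e-05],
       [ 9.00094488e-05, -1.78584557e-03, -9.99998401e-01]]), 'wrist_force': array([ 0.50705345, -0.24964559, -0.38993182]), 'ft_torque': array([-0.00810117,  0.0232125 , -0.00741894]), 'width': 1.0004592520343425}
```

View pics/scene0.png

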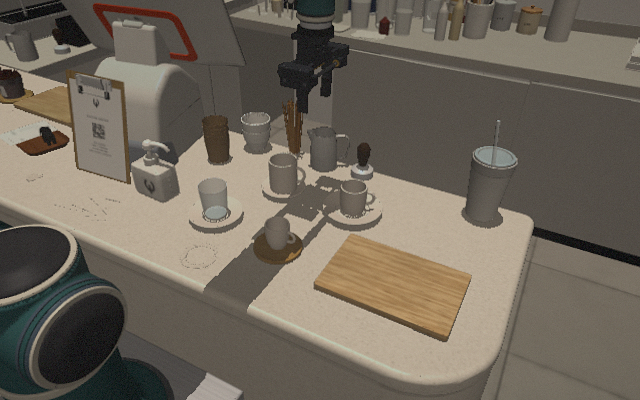

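View pics/side0.png

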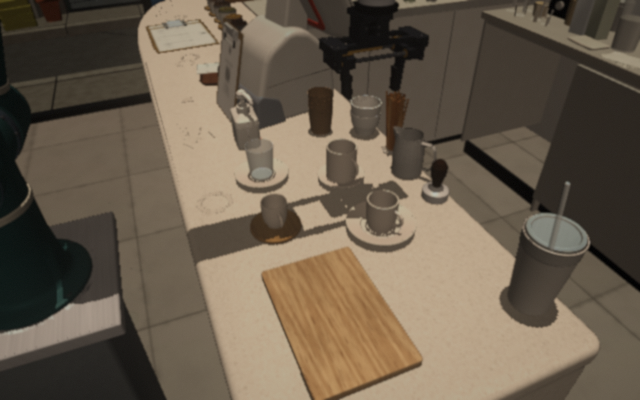

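The scene view shows the glass on a saucer (212,205), small cup on the coaster (277,240), large cup on a saucer (283,175), medium cup on a saucer (353,200) and the empty board at (395,282). The side view shows the same layout.

```bash
cat >> h.py <<'E'
from scipy.optimize import least_squares
def circ(p,r=None):
    c=np.median(p,0)
    f=(lambda q:np.hypot(*(p-q[:2]).T)-(r or q[2]))
    s=least_squares(f,[*c,30.],loss="soft_l1",f_scale=1.).x
    return s.round(1)
E
python3 - <<'E'
from h import *
seeds={"glass":(212,215),"small":(277,255),"large":(275,185),"medium":(350,212)}
C={}
for n in ["scene","side","wrist"]:
    s=dict(np.load(n+"0.npz"));C[n]=cloud(s)
W=C["scene"]
for k,(u,v) in seeds.items(): print(k,W[v,u].round())
print("board",[W[v,u].round() for u,v in [(353,238),(316,285),(448,333),(468,272)]])
# top-down height map
for n in C:
    P=C[n].reshape(-1,3);m=np.isfinite(P).all(1)&(P[:,2]>-5)&(P[:,2]<130)&(P[:,0]>350)&(P[:,0]<900)&(abs(P[:,1])<430);P=P[m]
    print(n,len(P),"counter z",np.median(P[P[:,2]<3][:,2]))
    im=np.zeros((430,550),np.uint8)
    i=np.argsort(P[:,2]);P=P[i]
    im[np.clip(((430-P[:,1])/2).astype(int),0,429),np.clip((P[:,0]-350).astype(int),0,549)]=np.clip(P[:,2]*2+40,0,255)
    cv2.imwrite(f"pics/top_{n}.png",im)
a=np.vstack([np.hstack([cv2.imread(f"pics/top_{n}.png") for n in ("scene","side")]),np.hstack([cv2.imread("pics/top_wrist.png"),cv2.resize(cv2.imread("pics/wrist0.png"),(550,430))])])
cv2.imwrite("pics/top.png",cv2.resize(a,(767,600)))
E
```

```text
glass [458. 140.  24.]
small [429. -47.   8.]
large [612.  71.  36.]
medium [ 620. -124.   21.]
board [array([ 548., -164.,   14.]), array([ 388., -160.,   14.]), array([ 395., -412.,   17.]), array([ 579., -405.,    0.])]
scene 56788 counter z -0.6766249435975737
side 74685 counter z -0.3224669178196109
wrist 152361 counter z -0.6136864896341194
```

View pics/top.png

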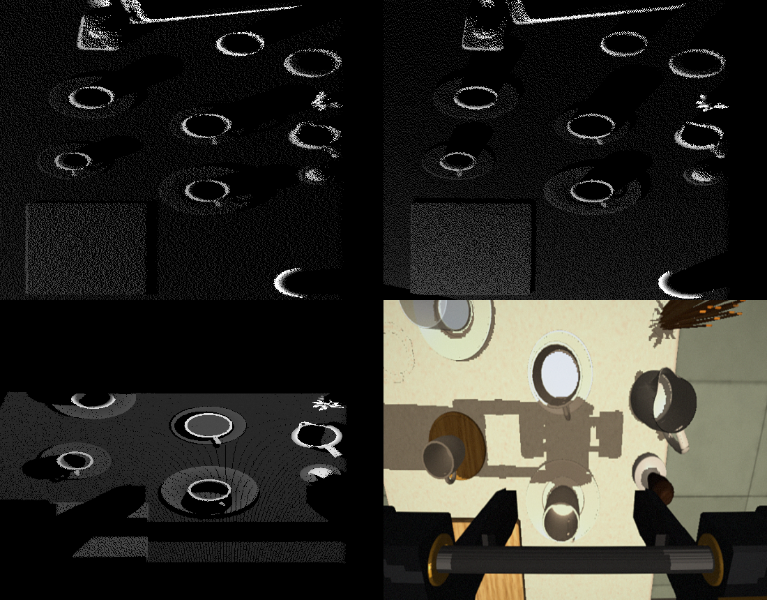

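The height maps show all four pieces and their discs clearly, even the glass. The large cup's handle points down-right in the picture, as the others' do. Now the fits.

```bash
cat >> h.py <<'E'
def rad(P,c,r,z0,z1):
    d=np.hypot(P[:,0]-c[0],P[:,1]-c[1]);return P[(d<r+5)&(d>r-5)&(P[:,2]>z0)&(P[:,2]<z1)]
def pts(W):
    P=W.reshape(-1,3);return P[np.isfinite(P).all(1)]
def fit(P,c,r,z0,z1):
    "fixed radius circle fit of points in a height band"
    c=np.array(c,float)
    for w in (25,12,6,5):
        d=np.hypot(P[:,0]-c[0],P[:,1]-c[1]);q=P[(abs(d-r)<w)&(P[:,2]>z0)&(P[:,2]<z1)]
        if len(q)<15:return None
        s=least_squares(lambda t:np.hypot(q[:,0]-t[0],q[:,1]-t[1])-r,c,loss="soft_l1",f_scale=1.);c=s.x
    a=np.arctan2(*(q[:,:2]-c).T[::-1]);cov=len(set((a/0.35).astype(int)))
    return c.round(1),len(q),cov,np.median(abs(s.fun)).round(1)
CUP={"small":(25.,56),"medium":(30.,66),"large":(33.5,78),"glass":(31.,80)}
DISC={"small":(53,11,19),"medium":(61,12,20),"large":(69,13,22),"coaster":(50.5,8,14)}
E
python3 - <<'E'
from h import *
st={"glass":((480,150),"medium",6.5),"small":(( 452,-32),"coaster",11),"large":((645,70),"small",6),"medium":((645,-115),"large",8)}
for n in ["scene","side","wrist"]:
    P=pts(cloud(dict(np.load(n+"0.npz"))))
    for k,(c,d,h) in st.items():
        r,H=CUP[k];f=fit(P,c,r,H+h-5,H+h+5); c=f[0] if f else c
        print(n,k,f,"disc",d,fit(P,c,*DISC[d]))
        Q=P[(np.hypot(*(P[:,:2]-c).T)>r+7)&(np.hypot(*(P[:,:2]-c).T)<r+25)&(P[:,2]>h+26)&(P[:,2]<h+60)]
        if len(Q)>5 and k!="glass": m=np.median(Q,0)[:2]-c;print("   handle angle",np.arctan2(m[1],m[0]).round(2),len(Q))
E
```

```text
scene glass (array([481.2, 149.8]), 114, 17, np.float64(0.7)) disc medium (array([482.5, 150.9]), 237, 15, np.float64(2.0))
scene small (array([454.6, -32.1]), 127, 17, np.float64(1.2)) disc coaster (array([463. , -29.2]), 195, 13, np.float64(2.5))
   handle angle -1.55 30
scene large (array([645.9,  69.8]), 222, 17, np.float64(1.2)) disc small (array([658.8,  74.8]), 120, 11, np.float64(2.5))
   handle angle -1.33 38
scene medium (array([ 646.9, -116.5]), 132, 17, np.float64(1.2)) disc large (array([ 650.1, -117. ]), 246, 15, np.float64(2.2))
   handle angle -1.18 32
side glass (array([482.5, 149.2]), 121, 17, np.float64(0.9)) disc medium (array([482.6, 150.3]), 216, 15, np.float64(1.7))
side small (array([456.8, -33.4]), 143, 17, np.float64(1.0)) disc coaster (array([459.3, -29.2]), 243, 14, np.float64(2.3))
   handle angle -1.52 33
side large (array([647.8,  68. ]), 258, 17, np.float64(1.2)) disc small (array([653.4,  76.9]), 158, 12, np.float64(2.6))
   handle angle -1.32 45
side medium (array([ 649.6, -118.1]), 191, 17, np.float64(1.0)) disc large (array([ 650.3, -115.3]), 386, 15, np.float64(1.9))
   handle angle -1.19 51
wrist glass (array([483.9, 150.5]), 472, 9, np.float64(0.4)) disc medium (array([481.2, 159.9]), 1737, 8, np.float64(2.4))
wrist small (array([458.2, -31. ]), 701, 17, np.float64(1.0)) disc coaster (array([449.6, -36.9]), 1092, 11, np.float64(2.4))
   handle angle -1.48 85
wrist large (array([649.9,  70.6]), 888, 17, np.float64(1.4)) disc small (array([646.4,  67.7]), 2013, 17, np.float64(2.4))
   handle angle -1.28 62
wrist medium (array([ 650.5, -114.9]), 742, 17, np.float64(1.1)) disc large (array([ 650.3, -122. ]), 1616, 14, np.float64(2.5))
   handle angle -1.11 32
```

{"api": "apply_moves", "payload": {"series": [[-1, -50, -8, -25, 0.05], [-1, -100, -16, -50, 0.05], [-1, -150, -24, -75, 0.05], [-1, -200, -30, -100, 0.05], [-1, -218, -32, -120, 0.05]], "newtons": 15}}

```text
clock: 0.65
ee_pos: [456.8, -32.1, 119.4]
tcp_rot: [[-0.05, 0.999, 0.002], [0.999, 0.05, -0.0], [-0.0, 0.002, -1.0]]
wrist_force: [0.6, 0.0, 0.1]
width: 1.006
```

{"api": "apply_moves", "payload": {"series": [[-1, 0, 0, 0, 0], [-1, 0, 0, -30, 0], [-1, 0, 0, -60, 0], [-1, 0, 0, -86, 0], [-1, 0, 0, -86, 0]]}}

```text
clock: 1.15
ee_pos: [455.1, -31.4, 30.6]
tcp_rot: [[-0.05, 0.999, -0.007], [0.999, 0.05, 0.001], [0.001, -0.007, -1.0]]
wrist_force: [0.2, 0.3, -0.2]
width: 0.999
```

{"api": "apply_moves", "payload": {"series": [[1, 0, 0, 0, 0], [1, 0, 0, 0, 0], [1, 0, 0, 0, 0], [1, 0, 0, 0, 0], [1, 0, 0, 0, 0]]}}

```text
clock: 1.65
ee_pos: [458.9, -31.9, 34.5]
tcp_rot: [[-0.05, 0.999, 0.001], [0.999, 0.05, -0.0], [-0.0, 0.001, -1.0]]
wrist_force: [-1.0, 0.5, 0.6]
width: 0.571
```

{"api": "apply_moves", "payload": {"series": [[1, 0, 0, 0, 0], [1, 0, 0, 20, 0], [1, 0, 0, 50, 0], [1, 0, 0, 80, 0], [1, 0, 0, 110, 0]]}}

```text
clock: 2.15
ee_pos: [457.7, -31.8, 144.4]
tcp_rot: [[-0.05, 0.999, -0.001], [0.999, 0.05, 0.0], [0.0, -0.001, -1.0]]
wrist_force: [0.0, -0.7, -0.9]
width: 0.558
```

{"api": "apply_moves", "payload": {"series": [[1, 3, -30, 0, 0], [1, 7, -75, 0, 0], [1, 11, -120, 0, 0], [1, 15, -165, 0, 0], [1, 18, -203, 0, 0]]}}

```text
clock: 2.65
ee_pos: [476.1, -237.0, 143.7]
tcp_rot: [[-0.049, 0.999, 0.0], [0.999, 0.049, -0.0], [-0.0, 0.0, -1.0]]
wrist_force: [0.5, 0.6, -0.8]
width: 0.56
```

```bash
python3 - <<'E'
from h import *
print(sensors.get_obs()["ee_pos"].round(1),sensors.get_obs()["width"])
s=viewer.snapshot("scene"); cv2.imwrite("pics/a.png",s["image"][...,::-1])
P=pts(cloud(s)); print(fit(P,(475,-235),25,130,180), "coaster",fit(P,(456.5,-32.2),*DISC["coaster"]))
s=viewer.snapshot("side");P=pts(cloud(s)); print(fit(P,(475,-235),25,130,180), "coaster",fit(P,(456.5,-32.2),*DISC["coaster"]))
E
```

```text
[ 476.1 -237.   143.7] 0.5604837495371677
(array([ 459.7, -235. ]), 247, 7, np.float64(1.6)) coaster (array([454.5, -32.3]), 243, 17, np.float64(1.9))
(array([ 476.7, -243.4]), 1214, 15, np.float64(1.3)) coaster (array([464.1, -27.4]), 207, 11, np.float64(2.4))
```

View pics/a.png

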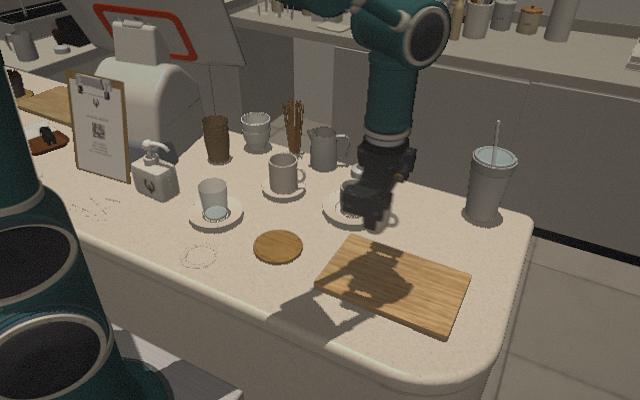

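The cup is held above the board, and the coaster (277,247) is free. Lowering.

{"api": "apply_moves", "payload": {"series": [[1, 0, 0, -25, 0], [1, 0, 0, -55, 0], [1, 0, 0, -85, 0], [1, 0, 0, -100, 0], [1, 0, 0, -103, 0]]}}

```text
clock: 3.25
ee_pos: [474.8, -233.5, 39.1]
tcp_rot: [[-0.05, 0.999, -0.004], [0.999, 0.05, 0.002], [0.002, -0.004, -1.0]]
wrist_force: [-2.4, 1.3, 4.3]
width: 0.561
```

{"api": "apply_moves", "payload": {"series": [[1, 0, 0, 0, 0], [1, 0, 0, 0, 0], [1, 0, 0, -1, 0], [1, 0, 0, -1, 0], [1, 0, 0, -1, 0]]}}

```text
clock: 3.75
ee_pos: [476.7, -235.0, 40.2]
tcp_rot: [[-0.05, 0.999, 0.001], [0.999, 0.05, -0.0], [-0.0, 0.001, -1.0]]
wrist_force: [0.0, 0.2, -0.9]
width: 0.558
```

{"api": "apply_moves", "payload": {"series": [[-1, 0, 0, 0, 0], [-1, 0, 0, 0, 0], [-1, 0, 0, 0, 0], [-1, 0, 0, 0, 0], [-1, 0, 0, 0, 0]]}}

```text
clock: 4.25
ee_pos: [476.4, -234.9, 39.8]
tcp_rot: [[-0.05, 0.999, 0.0], [0.999, 0.05, -0.0], [-0.0, 0.0, -1.0]]
wrist_force: [-0.0, 0.4, -0.7]
width: 0.984
```

{"api": "apply_moves", "payload": {"series": [[-1, 0, 0, 20, 0], [-1, 0, 0, 60, 0], [-1, 0, 0, 110, 0], [-1, 0, 0, 150, 0], [-1, 0, 0, 190, 0]]}}

```text
clock: 4.75
ee_pos: [476.2, -234.8, 231.7]
tcp_rot: [[-0.05, 0.999, 0.001], [0.999, 0.05, -0.0], [-0.0, 0.001, -1.0]]
wrist_force: [1.0, 0.3, -0.7]
width: 0.999
```

{"api": "apply_moves", "payload": {"series": [[-1, 0, 50, 0, 0], [-1, 0, 100, 0, 0], [-1, 0, 150, 0, 0], [-1, -3, 200, 0, 0], [-1, -6, 250, 0, 0]]}}

```text
clock: 5.25
ee_pos: [469.9, 16.7, 229.9]
tcp_rot: [[-0.049, 0.999, 0.001], [0.999, 0.049, 0.0], [0.0, 0.001, -1.0]]
wrist_force: [1.5, -0.3, -0.2]
width: 0.995
```

{"api": "apply_moves", "payload": {"series": [[-1, 0, 40, 0, 0], [-1, 0, 65, 0, 0], [-1, 0, 65, 0, 0], [-1, 0, 65, 0, 0]]}}

```text
clock: 5.65
ee_pos: [470.2, 80.0, 229.6]
tcp_rot: [[-0.052, 0.999, -0.0], [0.999, 0.052, -0.001], [-0.001, -0.0, -1.0]]
wrist_force: [0.2, -0.1, 0.6]
width: 0.997
```

```bash
cat >> h.py <<'E'
def disc(P,c,R,z0,z1):
    "centre of a free disc/annulus: outline fit by optimum of outermost points per angle"
    c=np.array(c,float)
    for _ in range(4):
        d=P[:,:2]-c;r=np.hypot(*d.T);m=(r<R+12)&(r>R-25)&(P[:,2]>z0)&(P[:,2]<z1)
        q=P[m][:,:2];a=(np.arctan2(*(q-c).T[::-1])/0.1).round().astype(int);rr=r[m]
        e=np.array([np.append(q[a==k][np.argsort(rr[a==k])[-2:]].mean(0),0)[:2] for k in np.unique(a) if (a==k).sum()>2])
        s=least_squares(lambda t:np.hypot(*(e-t[:2]).T)-t[2],[*c,R],loss="soft_l1",f_scale=1.);c=s.x[:2]
    return s.x.round(1),len(e)
E
python3 - <<'E'
from h import *
print(sensors.get_obs()["ee_pos"].round(1))
for n in ["wrist","scene"]:
    s=viewer.snapshot(n); cv2.imwrite(f"pics/b_{n}.png",s["image"][...,::-1])
    P=pts(cloud(s)); print(n,"glass",fit(P,(482,150),31,80,92),"coaster",disc(P,(456,-32),52,7,15),
      "medsaucer",disc(P,(482,150),62,8,22),"small",fit(P,(475,-235),25,66,76))
E
```

```text
[470.2  80.  229.6]
wrist glass (array([482.9, 150.5]), 822, 17, np.float64(0.6)) coaster (array([457.7, -30.8,  51.1]), 63) medsaucer (array([483.1, 150.5,  61.4]), 63) small None
scene glass (array([481.3, 149.8]), 152, 17, np.float64(0.9)) coaster (array([454.2, -32.3,  50.2]), 63) medsaucer (array([481.2, 149.8,  60.4]), 53) small (array([ 474.2, -234.5]), 173, 17, np.float64(1.0))
```

View pics/b_wrist.png

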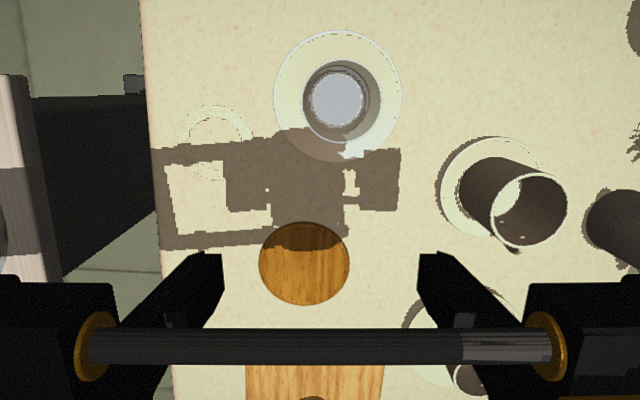

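The wrist view shows the glass (337,97) on the medium saucer and the free coaster (304,263). Wrist-camera values match the TCP, so I use those.

{"api": "apply_moves", "payload": {"series": [[-1, 6, 35, -20, 0], [-1, 12.5, 70.5, -45, 0], [-1, 12.5, 70.5, -80, 0], [-1, 12.5, 70.5, -80, 0], [-1, 12.5, 70.5, -110, 0]]}}

```text
clock: 6.25
ee_pos: [486.0, 149.9, 122.9]
tcp_rot: [[-0.048, 0.999, 0.006], [0.999, 0.048, 0.001], [0.001, 0.006, -1.0]]
wrist_force: [0.9, -0.4, 0.6]
width: 0.999
```

{"api": "apply_moves", "payload": {"series": [[-1, 0, 0, -30, 0], [-1, 0, 0, -60, 0], [-1, 0, 0, -77, 0], [-1, 0, 0, -77, 0], [-1, 0, 0, -77, 0]]}}

```text
clock: 6.75
ee_pos: [483.8, 149.6, 43.9]
tcp_rot: [[-0.048, 0.999, 0.001], [0.999, 0.048, 0.0], [0.0, 0.001, -1.0]]
wrist_force: [-0.6, 0.1, 1.1]
width: 1.0
```

{"api": "apply_moves", "payload": {"series": [[1, 0, 0, 0, 0], [1, 0, 0, 0, 0], [1, 0, 0, 0, 0], [1, 0, 0, 0, 0], [1, 0, 0, 0, 0]]}}

```text
clock: 7.25
ee_pos: [483.5, 150.8, 43.8]
tcp_rot: [[-0.05, 0.999, 0.001], [0.999, 0.05, 0.0], [0.0, 0.001, -1.0]]
wrist_force: [-1.3, -0.3, 6.5]
width: 0.702
```

{"api": "apply_moves", "payload": {"series": [[1, 0, 0, 0, 0], [1, 0, 0, 10, 0], [1, 0, 0, 35, 0], [1, 0, 0, 65, 0], [1, 0, 0, 100, 0]]}}

```text
clock: 7.75
ee_pos: [481.4, 150.2, 142.8]
tcp_rot: [[-0.05, 0.999, -0.003], [0.999, 0.05, -0.001], [-0.001, -0.003, -1.0]]
wrist_force: [0.8, 0.5, -1.9]
width: 0.699
```

{"api": "apply_moves", "payload": {"series": [[1, -4, -25, 0, 0], [1, -10, -70, 0, 0], [1, -16, -115, 0, 0], [1, -22, -160, 0, 0], [1, -25, -181.5, 0, 0]]}}

```text
clock: 8.25
ee_pos: [456.7, -33.6, 142.9]
tcp_rot: [[-0.048, 0.999, -0.0], [0.999, 0.048, -0.001], [-0.001, -0.0, -1.0]]
wrist_force: [0.8, 1.0, -1.3]
width: 0.708
```

{"api": "apply_moves", "payload": {"series": [[1, 0, 0, -5, 0], [1, 0, 0, -35, 0], [1, 0, 0, -65, 0], [1, 0, 0, -85, 0], [1, 0, 0, -91, 0]]}}

```text
clock: 8.75
ee_pos: [455.4, -29.7, 49.1]
tcp_rot: [[-0.051, 0.999, -0.005], [0.999, 0.051, 0.001], [0.001, -0.005, -1.0]]
wrist_force: [-1.1, -0.4, -1.8]
width: 0.702
```

{"api": "apply_moves", "payload": {"series": [[1, 0, 0, 0, 0], [1, 0, 0, 0, 0], [1, 0, 0, 0, 0], [1, 0, 0, -1, 0], [1, 0, 0, -2, 0]]}}

```text
clock: 9.25
ee_pos: [458.6, -31.1, 50.5]
tcp_rot: [[-0.05, 0.999, 0.002], [0.999, 0.05, -0.0], [-0.0, 0.002, -1.0]]
wrist_force: [0.9, -0.6, -1.1]
width: 0.701
```

{"api": "apply_moves", "payload": {"series": [[1, 0, 0, -0.5, 0], [1, 0, 0, -1, 0], [1, 0, 0, -1.5, 0], [1, 0, 0, -1.5, 0]]}}

```text
clock: 9.65
ee_pos: [457.7, -31.1, 48.1]
tcp_rot: [[-0.05, 0.999, -0.0], [0.999, 0.05, 0.0], [0.0, -0.0, -1.0]]
wrist_force: [-0.4, -0.3, -1.2]
width: 0.704
```

{"api": "apply_moves", "payload": {"series": [[1, 0, 0, -0.5, 0], [1, 0, 0, -1, 0], [1, 0, 0, -1, 0], [1, 0, 0, -1, 0], [1, 0, 0, -1, 0]]}}

```text
clock: 10.15
ee_pos: [457.9, -31.1, 47.9]
tcp_rot: [[-0.05, 0.999, -0.0], [0.999, 0.05, -0.0], [-0.0, -0.0, -1.0]]
wrist_force: [-3.5, 0.4, 6.0]
width: 0.703
```

Contact. Release, lift, and go to look at the cups.

{"api": "apply_moves", "payload": {"series": [[0.3, 0, 0, 0, 0], [-1, 0, 0, 0, 0], [-1, 0, 0, 0, 0], [-1, 0, 0, 0, 0], [-1, 0, 0, 0, 0]]}}

```text
clock: 10.65
ee_pos: [457.9, -31.0, 47.1]
tcp_rot: [[-0.05, 0.999, -0.0], [0.999, 0.05, 0.0], [0.0, -0.0, -1.0]]
wrist_force: [-0.3, -0.1, 0.0]
width: 0.995
```

{"api": "apply_moves", "payload": {"series": [[-1, 0, 0, 20, 0], [-1, 0, 0, 60, 0], [-1, 0, 0, 105, 0], [-1, 0, 0, 150, 0], [-1, 0, 0, 182, 0]]}}

```text
clock: 11.15
ee_pos: [458.8, -31.1, 232.5]
tcp_rot: [[-0.05, 0.999, 0.004], [0.999, 0.05, -0.0], [-0.001, 0.004, -1.0]]
wrist_force: [0.4, -0.2, -0.3]
width: 1.001
```

{"api": "apply_moves", "payload": {"series": [[-1, 40, 25, 0, 0], [-1, 80, 45, 0, 0], [-1, 110, 60, 0, 0], [-1, 110, 60, 0, 0], [-1, 110, 60, 0, 0]]}}

```text
clock: 11.65
ee_pos: [567.6, 29.2, 228.4]
tcp_rot: [[-0.051, 0.999, -0.002], [0.999, 0.051, -0.0], [-0.0, -0.002, -1.0]]
wrist_force: [-0.5, -0.2, 0.9]
width: 1.001
```

```bash
python3 - <<'E'
from h import *
print(sensors.get_obs()["ee_pos"].round(1))
for n in ["wrist","scene"]:
    s=viewer.snapshot(n); cv2.imwrite(f"pics/c_{n}.png",s["image"][...,::-1])
    P=pts(cloud(s)); print(n,"glass",fit(P,(457,-31),31,84,96),"coaster",disc(P,(456,-32),52,7,15),
      "medsaucer",disc(P,(482,150),62,8,22),"medcup",fit(P,(650,-116),30,69,79),"large",fit(P,(649,70),33.5,84,94))
E
```

```text
[567.6  29.2 228.4]
wrist glass (array([457.7, -30.7]), 562, 13, np.float64(0.4)) coaster (array([457.8, -31. ,  51.4]), 47) medsaucer (array([483.5, 148.9,  60.4]), 54) medcup (array([ 649.4, -115.8]), 362, 9, np.float64(0.7)) large (array([648. ,  70.6]), 1327, 17, np.float64(1.1))
scene glass (array([454.8, -31.3]), 179, 17, np.float64(0.7)) coaster (array([454. , -32.4,  50.1]), 50) medsaucer (array([480.8, 149.9,  60.6]), 63) medcup (array([ 647. , -116.5]), 131, 17, np.float64(0.9)) large (array([645.9,  69.6]), 139, 17, np.float64(1.0))
```

View pics/c_wrist.png

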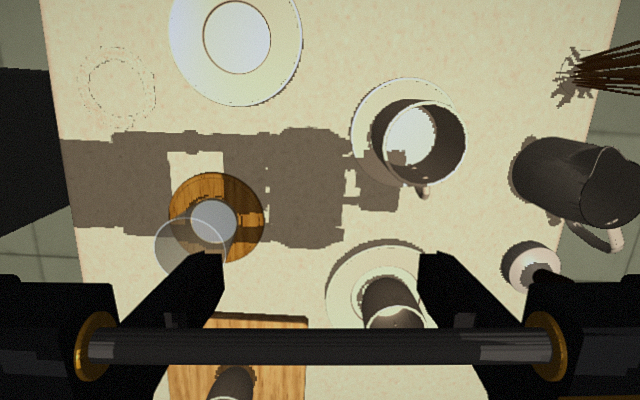

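Glass sits centred on the coaster (214,221); the medium saucer is free (236,37). Now the medium cup.

{"api": "apply_moves", "payload": {"series": [[-1, 22, -40, 0, 0.12], [-1, 44, -80, 0, 0.24], [-1, 66, -120, 0, 0.36], [-1, 81.6, -145, 0, 0.36], [-1, 81.6, -145, -30, 0.36]]}}

```text
clock: 12.25
ee_pos: [653.2, -121.2, 204.4]
tcp_rot: [[-0.395, 0.919, 0.011], [0.919, 0.395, -0.004], [-0.007, 0.008, -1.0]]
wrist_force: [0.3, -0.1, 1.0]
width: 1.001
```

{"api": "apply_moves", "payload": {"series": [[-1, 0, 0, -40, 0], [-1, 0, 0, -80, 0], [-1, 0, 0, -115, 0], [-1, 0, 0, -145, 0], [-1, 0, 0, -163, 0]]}}

```text
clock: 12.75
ee_pos: [646.4, -116.2, 33.5]
tcp_rot: [[-0.398, 0.918, -0.004], [0.918, 0.398, 0.001], [0.002, -0.004, -1.0]]
wrist_force: [-0.7, 0.5, -0.2]
width: 0.999
```

{"api": "apply_moves", "payload": {"series": [[-1, 0, 0, 0, 0], [1, 0, 0, 0, 0], [1, 0, 0, 0, 0], [1, 0, 0, 0, 0], [1, 0, 0, 0, 0]]}}

```text
clock: 13.25
ee_pos: [650.7, -116.3, 38.2]
tcp_rot: [[-0.399, 0.917, 0.003], [0.917, 0.399, -0.001], [-0.002, 0.002, -1.0]]
wrist_force: [-0.4, -0.4, 1.1]
width: 0.675
```

{"api": "apply_moves", "payload": {"series": [[1, 0, 0, 0, 0], [1, 0, 0, 10, 0], [1, 0, 0, 40, 0], [1, 0, 0, 75, 0], [1, 0, 0, 110, 0]]}}

```text
clock: 13.75
ee_pos: [648.4, -115.7, 146.6]
tcp_rot: [[-0.399, 0.917, -0.002], [0.917, 0.399, 0.001], [0.001, -0.002, -1.0]]
wrist_force: [1.4, 1.0, -2.2]
width: 0.674
```

{"api": "apply_moves", "payload": {"series": [[1, -15, 24, 0, 0], [1, -35, 60, 0, 0], [1, -58, 96, 0, 0], [1, -80, 132, 0, 0], [1, -103, 168, 0, 0]]}}

```text
clock: 14.25
ee_pos: [545.0, 53.2, 146.2]
tcp_rot: [[-0.398, 0.917, -0.001], [0.917, 0.398, 0.0], [0.0, -0.0, -1.0]]
wrist_force: [1.5, 0.7, -2.0]
width: 0.679
```

{"api": "apply_moves", "payload": {"series": [[1, -22, 36, 0, 0], [1, -45, 72, 0, 0], [1, -63.2, 98, 0, 0], [1, -63.2, 98, 0, 0], [1, -63.2, 98, 0, 0]]}}

```text
clock: 14.75
ee_pos: [482.8, 150.3, 146.4]
tcp_rot: [[-0.401, 0.916, 0.0], [0.916, 0.401, -0.0], [-0.0, 0.0, -1.0]]
wrist_force: [0.4, 0.6, -1.6]
width: 0.676
```

{"api": "apply_moves", "payload": {"series": [[1, 0, 0, -30, 0], [1, 0, 0, -65, 0], [1, 0, 0, -95, 0], [1, 0, 0, -107, 0], [1, 0, 0, -107, 0]]}}

```text
clock: 15.25
ee_pos: [482.7, 148.8, 37.9]
tcp_rot: [[-0.397, 0.918, -0.003], [0.918, 0.397, -0.001], [0.0, -0.003, -1.0]]
wrist_force: [-0.4, -0.5, -2.3]
width: 0.679
```

{"api": "apply_moves", "payload": {"series": [[1, 0, 0, 0, 0], [1, 0, 0, -1, 0], [1, 0, 0, -2, 0], [1, 0, 0, -3, 0], [1, 0, 0, -3, 0]]}}

```text
clock: 15.75
ee_pos: [483.4, 150.1, 36.6]
tcp_rot: [[-0.399, 0.917, 0.001], [0.917, 0.399, 0.0], [-0.0, 0.001, -1.0]]
wrist_force: [-0.5, 0.4, -2.2]
width: 0.675
```

{"api": "apply_moves", "payload": {"series": [[1, 0, 0, -0.5, 0], [1, 0, 0, -1, 0], [1, 0, 0, -1, 0], [1, 0, 0, -1, 0], [1, 0, 0, -1, 0]]}}

```text
clock: 16.25
ee_pos: [483.4, 150.1, 35.6]
tcp_rot: [[-0.399, 0.917, 0.0], [0.917, 0.399, 0.0], [0.0, 0.0, -1.0]]
wrist_force: [-2.5, -1.1, 4.0]
width: 0.681
```

{"api": "apply_moves", "payload": {"series": [[0.3, 0, 0, 0, 0], [-1, 0, 0, 0, 0], [-1, 0, 0, 0, 0], [-1, 0, 0, 0, 0], [-1, 0, 0, 0, 0]]}}

```text
clock: 16.75
ee_pos: [483.2, 149.9, 35.0]
tcp_rot: [[-0.399, 0.917, -0.0], [0.917, 0.399, -0.0], [-0.0, -0.0, -1.0]]
wrist_force: [0.5, -0.2, 0.5]
width: 0.995
```

{"api": "apply_moves", "payload": {"series": [[-1, 0, 0, 20, 0], [-1, 0, 0, 60, 0], [-1, 0, 0, 105, 0], [-1, 0, 0, 150, 0], [-1, 0, 0, 194, 0]]}}

```text
clock: 17.25
ee_pos: [482.9, 149.9, 230.9]
tcp_rot: [[-0.399, 0.917, 0.0], [0.917, 0.399, 0.0], [-0.0, 0.0, -1.0]]
wrist_force: [0.4, 0.6, 0.5]
width: 1.002
```

{"api": "apply_moves", "payload": {"series": [[-1, 32, -32, 0, -0.05], [-1, 64, -64, 0, -0.1], [-1, 96, -96, 0, -0.15], [-1, 128, -128, 0, -0.15], [-1, 157, -160, 0, -0.15]]}}

```text
clock: 17.75
ee_pos: [641.5, -11.5, 229.0]
tcp_rot: [[-0.257, 0.966, 0.0], [0.966, 0.257, 0.0], [0.0, 0.0, -1.0]]
wrist_force: [1.4, 0.5, -0.7]
width: 1.001
```

{"api": "apply_moves", "payload": {"series": [[-1, 0, 0, 0, 0], [-1, 0, 0, 0, 0]]}}

```text
clock: 17.95
ee_pos: [640.2, -10.7, 228.4]
tcp_rot: [[-0.255, 0.967, -0.002], [0.967, 0.255, 0.001], [0.001, -0.001, -1.0]]
wrist_force: [0.5, -0.7, -0.4]
width: 1.001
```

```bash
python3 - <<'E'
from h import *
print(sensors.get_obs()["ee_pos"].round(1))
for n in ["wrist","scene"]:
    s=viewer.snapshot(n); cv2.imwrite(f"pics/d_{n}.png",s["image"][...,::-1])
    P=pts(cloud(s)); print(n,"medcup",fit(P,(482,150),30,67,77),"medsaucer",disc(P,(482,150),62,8,22),"largesaucer",disc(P,(649,-116),70,9,24),"large",fit(P,(649,70),33.5,84,96))
    d=np.hypot(P[:,0]-648,P[:,1]-70.5);q=P[(d<35)&(P[:,2]>80)];print(np.percentile(q[:,2],90) if len(q) else 0)
E
```

```text
[640.2 -10.7 228.4]
wrist medcup None medsaucer (array([483.2, 150.3,  61.2]), 18) largesaucer (array([ 650.6, -115.6,   69.2]), 63) large (array([648.5,  70.2]), 1328, 17, np.float64(1.1))
89.79538102142843
scene medcup (array([481.1, 149.4]), 161, 17, np.float64(1.2)) medsaucer (array([480.1, 149.3,  59.9]), 50) largesaucer (array([ 647.5, -116.4,   68.6]), 63) large (array([646.1,  69.5]), 135, 17, np.float64(1.2))
88.91647270640185
```

View pics/d_wrist.png

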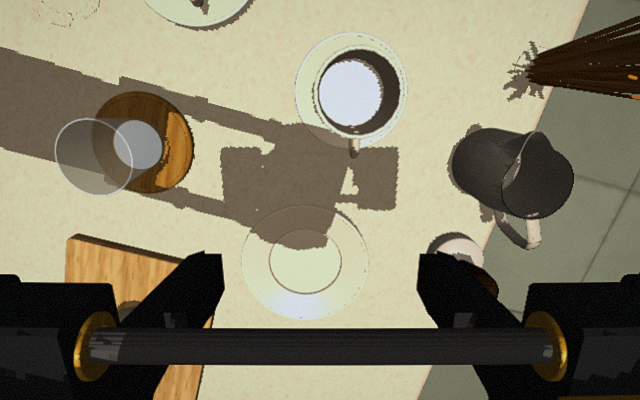

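The large saucer is free (305,262); the large cup is at (350,90). The pitcher stays about 17 mm clear of the gripper body.

{"api": "apply_moves", "payload": {"series": [[-1, 4, 40, 0, 0], [-1, 7.9, 80.5, -20, 0], [-1, 7.9, 80.5, -50, 0], [-1, 7.9, 80.5, -80, 0], [-1, 7.9, 80.5, -100, 0]]}}

```text
clock: 18.55
ee_pos: [645.7, 72.6, 127.2]
tcp_rot: [[-0.26, 0.966, -0.003], [0.966, 0.26, -0.0], [0.001, -0.003, -1.0]]
wrist_force: [0.6, 0.0, 0.6]
width: 1.001
```

{"api": "apply_moves", "payload": {"series": [[-1, 0, 0, 0, 0], [-1, 0, 0, -30, 0], [-1, 0, 0, -60, 0], [-1, 0, 0, -90, 0], [-1, 0, 0, -90, 0]]}}

```text
clock: 19.05
ee_pos: [644.5, 71.0, 36.3]
tcp_rot: [[-0.258, 0.966, -0.007], [0.966, 0.258, -0.0], [0.001, -0.007, -1.0]]
wrist_force: [-0.0, -0.6, -0.8]
width: 1.0
```

{"api": "apply_moves", "payload": {"series": [[-1, 0, 0, 0, 0], [1, 0, 0, 0, 0], [1, 0, 0, 0, 0], [1, 0, 0, 0, 0], [1, 0, 0, 0, 0]], "newtons": 18}}

```text
clock: 19.55
ee_pos: [649.3, 70.6, 41.2]
tcp_rot: [[-0.257, 0.966, 0.003], [0.966, 0.257, 0.0], [-0.0, 0.003, -1.0]]
wrist_force: [-1.2, 0.3, 6.1]
width: 0.762
```

{"api": "apply_moves", "payload": {"series": [[1, 0, 0, 0, 0], [1, 0, 0, 10, 0], [1, 0, 0, 40, 0], [1, 0, 0, 75, 0], [1, 0, 0, 110, 0]]}}

```text
clock: 20.05
ee_pos: [647.1, 70.3, 149.5]
tcp_rot: [[-0.257, 0.966, -0.002], [0.966, 0.257, -0.0], [0.0, -0.002, -1.0]]
wrist_force: [0.8, 0.4, -2.3]
width: 0.755
```

{"api": "apply_moves", "payload": {"series": [[1, 0, -25, 0, 0], [1, 1, -65, 0, 0], [1, 1, -105, 0, 0], [1, 2, -145, 0, 0], [1, 2, -186, 0, 0]]}}

```text
clock: 20.55
ee_pos: [649.5, -116.8, 149.1]
tcp_rot: [[-0.257, 0.966, -0.001], [0.966, 0.257, 0.0], [0.0, -0.001, -1.0]]
wrist_force: [0.1, -0.3, -3.5]
width: 0.759
```

{"api": "apply_moves", "payload": {"series": [[1, 0, 0, 0, 0], [1, 0, 0, -30, 0], [1, 0, 0, -65, 0], [1, 0, 0, -95, 0], [1, 0, 0, -108, 0]]}}

```text
clock: 21.05
ee_pos: [646.7, -114.3, 37.4]
tcp_rot: [[-0.257, 0.966, -0.007], [0.966, 0.257, 0.002], [0.004, -0.007, -1.0]]
wrist_force: [-16.4, 1.0, 23.9]
width: 0.761
```

{"api": "apply_moves", "payload": {"series": [[1, 0, 0, 0, 0], [1, 0, 0, 0, 0], [1, 0, 0, -1, 0], [1, 0, 0, -2.5, 0], [1, 0, 0, -2.5, 0]]}}

```text
clock: 21.55
ee_pos: [650.6, -115.5, 39.5]
tcp_rot: [[-0.257, 0.966, 0.001], [0.966, 0.257, -0.0], [-0.0, 0.001, -1.0]]
wrist_force: [-0.9, 0.3, -3.0]
width: 0.759
```

{"api": "apply_moves", "payload": {"series": [[1, 0, 0, 0, 0], [1, 0, 0, -1, 0], [1, 0, 0, -1.5, 0], [1, 0, 0, -1.5, 0], [1, 0, 0, -1.5, 0]]}}

```text
clock: 22.05
ee_pos: [650.1, -115.5, 37.1]
tcp_rot: [[-0.257, 0.966, -0.0], [0.966, 0.257, 0.0], [0.0, -0.0, -1.0]]
wrist_force: [0.5, -0.4, -2.7]
width: 0.76
```

{"api": "apply_moves", "payload": {"series": [[1, 0, 0, -0.5, 0], [1, 0, 0, -1, 0], [1, 0, 0, -1, 0], [1, 0, 0, -1, 0], [1, 0, 0, -1, 0]]}}

```text
clock: 22.55
ee_pos: [650.2, -115.6, 36.7]
tcp_rot: [[-0.257, 0.966, 0.0], [0.966, 0.257, -0.0], [-0.0, 0.0, -1.0]]
wrist_force: [-2.0, 0.6, 3.7]
width: 0.759
```

{"api": "apply_moves", "payload": {"series": [[0.3, 0, 0, 0, 0], [-1, 0, 0, 0, 0], [-1, 0, 0, 0, 0], [-1, 0, 0, 0, 0], [-1, 0, 0, 0, 0]]}}

```text
clock: 23.05
ee_pos: [650.2, -115.5, 36.1]
tcp_rot: [[-0.257, 0.966, 0.0], [0.966, 0.257, 0.0], [-0.0, 0.0, -1.0]]
wrist_force: [-0.1, 0.3, 0.5]
width: 0.999
```

{"api": "apply_moves", "payload": {"series": [[-1, 0, 0, 20, 0], [-1, 0, 0, 60, 0], [-1, 0, 0, 105, 0], [-1, 0, 0, 150, 0], [-1, 0, 0, 193, 0]]}}

```text
clock: 23.55
ee_pos: [650.1, -115.5, 231.1]
tcp_rot: [[-0.257, 0.966, 0.001], [0.966, 0.257, -0.0], [-0.0, 0.0, -1.0]]
wrist_force: [0.1, -0.7, 0.4]
width: 1.0
```

{"api": "apply_moves", "payload": {"series": [[-1, -4, 40, 0, -0.1], [-1, -8, 80, 0, -0.21], [-1, -10, 112, 0, -0.21], [-1, -10, 112, 0, -0.21], [-1, -10, 112, 0, -0.21]]}}

```text
clock: 24.05
ee_pos: [640.1, -3.0, 229.2]
tcp_rot: [[-0.052, 0.999, 0.0], [0.999, 0.052, -0.001], [-0.001, 0.0, -1.0]]
wrist_force: [0.0, -0.2, -0.1]
width: 1.002
```

```bash
python3 - <<'E'
from h import *
print(sensors.get_obs()["ee_pos"].round(1))
for n in ["wrist","scene","side"]:
    s=viewer.snapshot(n); cv2.imwrite(f"pics/e_{n}.png",s["image"][...,::-1])
    P=pts(cloud(s)); print(n,"large",fit(P,(650,-116),33.5,81,91),"saucer",disc(P,(650,-116),70,9,24),"\n  smallsaucer",disc(P,(648,70),54,8,20),"smallcup",fit(P,(476,-235),25,67,77))
E
```

```text
[640.1  -3.  229.2]
wrist large (array([ 650.9, -115. ]), 684, 14, np.float64(0.8)) saucer (array([ 650.4, -115.4,   69. ]), 51) 
  smallsaucer (array([648.9,  70.3,  53.4]), 63) smallcup (array([ 476.1, -233.5]), 164, 6, np.float64(0.8))
scene large (array([ 647.6, -116.3]), 141, 17, np.float64(1.1)) saucer (array([ 646.9, -116.8,   68.2]), 52) 
  smallsaucer (array([646.3,  69.8,  51.9]), 63) smallcup (array([ 473.9, -234.5]), 159, 17, np.float64(1.0))
side large (array([ 649.7, -117.4]), 219, 17, np.float64(1.2)) saucer (array([ 649.8, -117.1,   69. ]), 52) 
  smallsaucer (array([648.2,  68.5,  52.3]), 63) smallcup (array([ 476.8, -235.6]), 239, 17, np.float64(1.1))
```

View pics/e_wrist.png

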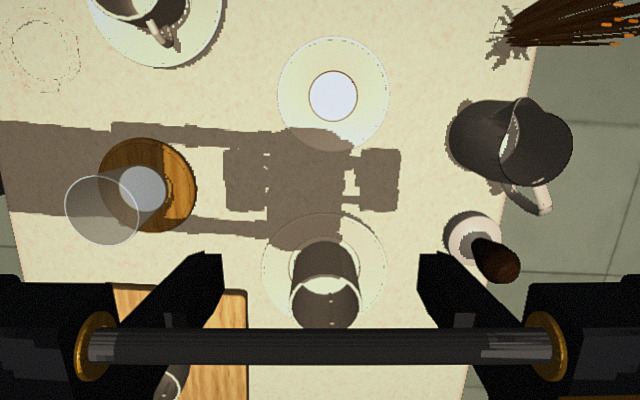

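The small saucer is free (333,95) and the large cup stands in its well. Last: the small cup.

{"api": "apply_moves", "payload": {"series": [[-1, -28, -39, 0, 0], [-1, -56, -79, 0, 0], [-1, -84, -119, 0, 0], [-1, -112, -158, 0, 0], [-1, -140, -198, 0, 0]]}}

```text
clock: 24.7
ee_pos: [498.6, -204.0, 229.3]
tcp_rot: [[-0.049, 0.999, 0.0], [0.999, 0.049, -0.0], [-0.0, 0.0, -1.0]]
wrist_force: [0.4, -0.6, 0.2]
width: 1.003
```

{"api": "apply_moves", "payload": {"series": [[-1, -24, -34, 0, 0], [-1, -24, -34, -40, 0], [-1, -24, -34, -80, 0], [-1, -24, -34, -110, 0], [-1, -24, -34, -110, 0]]}}

```text
clock: 25.2
ee_pos: [471.9, -234.8, 114.4]
tcp_rot: [[-0.048, 0.999, -0.009], [0.999, 0.048, 0.005], [0.005, -0.008, -1.0]]
wrist_force: [-0.6, -0.9, -0.6]
width: 1.002
```

{"api": "apply_moves", "payload": {"series": [[-1, 0, 0, -30, 0], [-1, 0, 0, -60, 0], [-1, 0, 0, -80, 0], [-1, 0, 0, -80, 0], [-1, 0, 0, -80, 0]]}}

```text
clock: 25.7
ee_pos: [477.1, -236.4, 40.7]
tcp_rot: [[-0.05, 0.999, 0.001], [0.999, 0.05, -0.001], [-0.001, 0.001, -1.0]]
wrist_force: [-0.4, 0.4, 1.0]
width: 1.0
```

{"api": "apply_moves", "payload": {"series": [[1, 0, 0, 0, 0], [1, 0, 0, 0, 0], [1, 0, 0, 0, 0], [1, 0, 0, 0, 0], [1, 0, 0, 0, 0]], "newtons": 15}}

```text
clock: 26.2
ee_pos: [476.4, -235.6, 39.6]
tcp_rot: [[-0.05, 0.999, 0.001], [0.999, 0.05, -0.0], [-0.0, 0.001, -1.0]]
wrist_force: [1.4, -0.8, -0.4]
width: 0.571
```

{"api": "apply_moves", "payload": {"series": [[1, 0, 0, 0, 0], [1, 0, 0, 10, 0], [1, 0, 0, 40, 0], [1, 0, 0, 75, 0], [1, 0, 0, 110, 0]]}}

```text
clock: 26.7
ee_pos: [475.4, -235.1, 150.2]
tcp_rot: [[-0.05, 0.999, -0.001], [0.999, 0.05, 0.001], [0.001, -0.001, -1.0]]
wrist_force: [0.3, -0.9, -0.7]
width: 0.564
```

{"api": "apply_moves", "payload": {"series": [[1, 12, 22, 0, 0], [1, 34, 60, 0, 0], [1, 56, 99, 0, 0], [1, 78, 138, 0, 0], [1, 100, 177, 0, 0]]}}

```text
clock: 27.2
ee_pos: [576.5, -57.0, 149.7]
tcp_rot: [[-0.05, 0.999, 0.0], [0.999, 0.05, -0.0], [-0.0, 0.0, -1.0]]
wrist_force: [0.7, -0.9, -1.6]
width: 0.563
```

{"api": "apply_moves", "payload": {"series": [[1, 22, 39, 0, 0], [1, 44, 78, 0, 0], [1, 66, 117, 0, 0], [1, 72.4, 128.3, 0, 0], [1, 72.4, 128.3, 0, 0]]}}

```text
clock: 27.7
ee_pos: [648.9, 71.5, 149.2]
tcp_rot: [[-0.053, 0.999, -0.0], [0.999, 0.053, -0.0], [-0.0, -0.0, -1.0]]
wrist_force: [0.1, 0.2, -1.0]
width: 0.562
```

{"api": "apply_moves", "payload": {"series": [[1, 0, 0, -30, 0], [1, 0, 0, -65, 0], [1, 0, 0, -95, 0], [1, 0, 0, -112, 0], [1, 0, 0, -113, 0]]}}

```text
clock: 28.2
ee_pos: [645.4, 68.2, 33.2]
tcp_rot: [[-0.049, 0.999, -0.006], [0.999, 0.049, -0.001], [-0.0, -0.007, -1.0]]
wrist_force: [-0.2, -0.3, -1.7]
width: 0.56
```

{"api": "apply_moves", "payload": {"series": [[1, 0, 0, 0, 0], [1, 0, 0, -2, 0], [1, 0, 0, -4, 0], [1, 0, 0, -5, 0], [1, 0, 0, -5, 0]]}}

```text
clock: 28.7
ee_pos: [648.9, 69.9, 31.8]
tcp_rot: [[-0.05, 0.999, 0.001], [0.999, 0.05, 0.0], [0.0, 0.001, -1.0]]
wrist_force: [-0.4, -0.3, -1.0]
width: 0.56
```

{"api": "apply_moves", "payload": {"series": [[1, 0, 0, 0, 0], [1, 0, 0, -0.5, 0], [1, 0, 0, -1, 0], [1, 0, 0, -1, 0], [1, 0, 0, -1, 0]]}}

```text
clock: 29.2
ee_pos: [648.4, 69.8, 30.1]
tcp_rot: [[-0.05, 0.999, -0.0], [0.999, 0.05, 0.0], [0.0, -0.0, -1.0]]
wrist_force: [0.6, -0.5, -1.4]
width: 0.561
```

{"api": "apply_moves", "payload": {"series": [[1, 0, 0, -0.5, 0], [1, 0, 0, -1, 0], [1, 0, 0, -1, 0], [1, 0, 0, -1, 0], [1, 0, 0, -1, 0]]}}

```text
clock: 29.7
ee_pos: [648.6, 69.8, 29.6]
tcp_rot: [[-0.05, 0.999, 0.0], [0.999, 0.05, 0.0], [-0.0, 0.0, -1.0]]
wrist_force: [-2.3, -0.7, 3.4]
width: 0.563
```

{"api": "apply_moves", "payload": {"series": [[0.6, 0, 0, 0, 0], [-1, 0, 0, 0, 0], [-1, 0, 0, 0, 0], [-1, 0, 0, 0, 0], [-1, 0, 0, 0, 0]]}}

```text
clock: 30.2
ee_pos: [648.5, 69.8, 29.0]
tcp_rot: [[-0.05, 0.999, -0.0], [0.999, 0.05, -0.0], [-0.0, -0.0, -1.0]]
wrist_force: [1.0, -0.5, -0.4]
width: 0.903
```

{"api": "apply_moves", "payload": {"series": [[-1, 0, 0, 20, 0], [-1, 0, 0, 60, 0], [-1, 0, 0, 105, 0], [-1, 0, 0, 150, 0], [-1, 0, 0, 200, 0]]}}

```text
clock: 30.7
ee_pos: [647.7, 69.7, 230.0]
tcp_rot: [[-0.05, 0.999, -0.002], [0.999, 0.05, -0.0], [-0.0, -0.002, -1.0]]
wrist_force: [0.3, 0.2, -0.6]
width: 0.997
```

{"api": "apply_moves", "payload": {"series": [[-1, -40, 0, 20, 0], [-1, -80, 0, 50, 0], [-1, -80, 0, 80, 0], [-1, -80, 0, 100, 0], [-1, -80, 0, 100, 0]]}}

```text
clock: 31.2
ee_pos: [570.0, 70.0, 333.5]
tcp_rot: [[-0.05, 0.999, 0.008], [0.999, 0.05, 0.001], [0.0, 0.008, -1.0]]
wrist_force: [0.7, -0.0, 0.3]
width: 1.0
```

```bash
python3 - <<'E'
from h import *
G={"small":((649,70),"small",62),"medium":((483,150),"medium",72.5),"large":((650,-116),"large",86),"glass":((457.5,-31),"coaster",91)}
DD={"small":(54,8,20),"medium":(62,8,22),"large":(70,9,24),"coaster":(52,7,15)}
print(sensors.get_obs()["ee_pos"].round(1))
for n in ["wrist","scene","side"]:
    s=viewer.snapshot(n); cv2.imwrite(f"pics/f_{n}.png",s["image"][...,::-1]);P=pts(cloud(s))
    for k,(c,d,t) in G.items():
        r=CUP[k][0];f=fit(P,c,r,t-5,t+5);e=disc(P,c,*DD[d])
        dd=np.hypot(*(P[:,:2]-c).T);q=P[(abs(dd-r)<5)&(abs(P[:,2]-t)<8)]
        print(n,k,f,e,"top z p50/95",np.percentile(q[:,2],[80,97]).round(1) if len(q) else "", "want",t)
E
```

```text
[570.   70.  333.5]
wrist small (array([648.7,  70.7]), 391, 17, np.float64(1.1)) (array([648.9,  70.3,  53.1]), 63) top z p50/95 [62.1 63.2] want 62
wrist medium (array([484.2, 150.8]), 585, 17, np.float64(0.9)) (array([483.5, 150.7,  61.6]), 63) top z p50/95 [72.2 73.2] want 72.5
wrist large (array([ 650.3, -114.8]), 389, 15, np.float64(1.0)) (array([ 650.4, -115.4,   68.8]), 51) top z p50/95 [85.3 86.2] want 86
wrist glass (array([457.3, -30.5]), 246, 15, np.float64(0.4)) (array([458. , -31.1,  51.3]), 47) top z p50/95 [89.9 90.8] want 91
scene small (array([646.7,  70.3]), 92, 17, np.float64(1.3)) (array([645.2,  69.1,  51.6]), 51) top z p50/95 [61.  62.1] want 62
scene medium (array([481.5, 149.4]), 146, 17, np.float64(1.1)) (array([480. , 149.2,  59.9]), 50) top z p50/95 [71.7 73. ] want 72.5
scene large (array([ 647.6, -115.9]), 145, 17, np.float64(1.1)) (array([ 646.9, -116.5,   68.2]), 52) top z p50/95 [84.7 86.2] want 86
scene glass (array([455. , -31.2]), 134, 17, np.float64(0.7)) (array([454.1, -32.1,  50.3]), 50) top z p50/95 [89.1 90.8] want 91
side small (array([648.2,  68.7]), 107, 17, np.float64(1.0)) (array([648.4,  68.7,  52.2]), 52) top z p50/95 [60.9 62.6] want 62
side medium (array([483. , 148.9]), 137, 17, np.float64(1.4)) (array([482.2, 148.8,  60.2]), 45) top z p50/95 [71.5 72.7] want 72.5
side large (array([ 649.9, -117.3]), 204, 17, np.float64(1.1)) (array([ 649.7, -117.1,   69. ]), 52) top z p50/95 [84.7 86.2] want 86
side glass (array([456.5, -32.5]), 141, 17, np.float64(0.6)) (array([456.6, -34. ,  50.3]), 50) top z p50/95 [89.5 91. ] want 91
```

View pics/f_wrist.png

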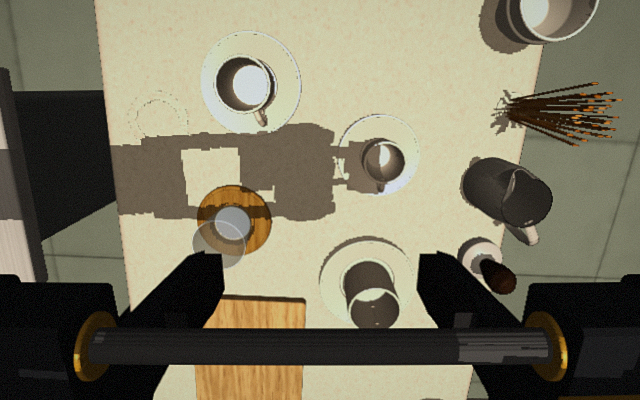

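View pics/f_side.png

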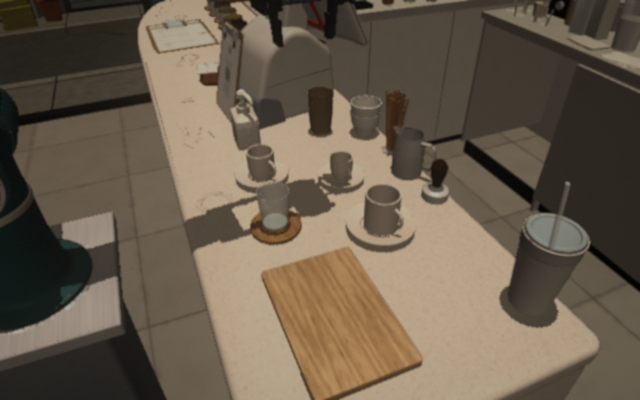

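Both pictures show every piece upright on its own saucer or coaster: in the wrist view medium (244,84), small (383,160), large (370,290) and glass (233,223). The rim heights match seated feet within 1 mm and the offsets are within about 2 mm. Handing in.

```bash
python3 -c "
from h import *
print(job.close_job())"
```

```text
the job is handed in; nothing more can be done
None
```

The order is sorted and handed in at about 31 s on the robot's clock. All three cups stand in the wells of their own saucers, and the glass is in the middle of the coaster. I parked the small cup on the board, then moved the glass, medium cup, large cup and small cup in that order, and nothing tipped.

**Last checks:** in all three cameras each piece is within about 2 mm of its saucer or coaster centre. The rim heights match feet seated on the well floors to about 1 mm. Everything looks upright, and the gripper is clear of all of it.

**Disagreements:**
- The cameras differ from one another by 2–4 mm in absolute position. I used the wrist camera for placing because it agreed with the measured tool position.
- Setting down the large cup gave a brief 24 N wrist-force touch, well under the 120 N limit. It did not disturb the cup or its saucer.

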